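# Set out the mat for two faceplate refits

### The arm

A 6-joint arm with a two-finger parallel gripper is mounted at the origin on the work surface. World frame = base frame: x ahead of the robot, y to its left, z up, the work surface at z = 0. Lengths are in m, angles in rad, forces in N, time in s.
With the tool pointing down it reaches from about 0.325 to 0.775 m from the base axis. Payload 9.3 kg.
Tool frame: the origin (TCP) lies midway between the tips of the shut fingers; the grasp point (between the pads) lies 19 mm behind it; z points along the fingers, y is the line along which they close (so a half turn about z gives the same grasp; the last joint's range is limited). The gripper opens to 85 mm and grips with 20 to 120 N. Pads are 22 mm wide; open, the fingers measure 114 mm over their backs; the gripper's body (76 mm by 85 mm) begins 54 mm behind the grasp point. The pads swing forward as they close: fully open they stand 13 mm farther back than shut.
Start: joints at [-1.483, 0.259, 0.021, 1.334, 0, 1.418], TCP at [0.131, -0.534, 0.231] pointing down, gripper open.
Joint ranges: [-3.04, 3.04], [-0.91, 1.82], [-1.04, 1.36], [-1.92, 1.95], [-1.52, 1.45], [-3.14, 3.14]. Speed limits (rad/s): [2.22, 2.22, 2.79, 3.14, 3.14, 3.14].

### API

Orientations are given as a unit quaternion [w, x, y, z].
In Python, from station import * gives the robot as it stands. The module is installed in compiled form; this text tells all that it offers.
- The arm moves only by the tool move_arm, never from a script. Its argument "plan" is a list of rows, each a list of 7 numbers: the shift along the tool's x, y, z in units of 25 mm (1.0 is 25 mm), then the turn, a rotation vector about the tool's x, y, z in units of 8 degrees (1.0 is 8 degrees), then the opening, from 0 (shut) to 1 (fully open). In form: [[dx, dy, dz, rx, ry, rz, claw], ...]. A call has 1 to 8 rows; each row shifts and turns the commanded pose from where the row before left it, along the tool's axes as they then stand; what a row does not reach is not made up. A row lasts 1/10 s, in which the tool goes at most 50 mm and 8.59 degrees, less where a joint would pass 70% of its speed; a pose out of reach is approached as far as the arm can. A call with a number of a shift or a turn outside -1 to 1 is refused whole. A call with a gripper value outside its range is refused whole. The fingers move at their own pace and stop on an object; "squeeze" is the grip in N (left out, the last holds). Time passes only in rows, so rows that do not move let the fingers close. It gives the time, the measured TCP pose, the force, the opening and the grip force at its end, in the units of the state.
- observe(): the state, without advancing time (a new reading comes with each control period).
- grab_frame(name): name is "scene" or "side" or "wrist"; returns a dict with "color" (420x560x3 uint8, red, green, blue), "z_map" (420x560 float32, m along the optical axis (not along the pixel's ray), 0 where there is no reading), "fx", "fy", "cx", "cy" (pixels), "k1" (the pictures are not rectified: a ray, as slopes to the right and down, at radius r is drawn at 1 + k1 r^2 times it, then the intrinsics apply), "pose" (4x4, takes a point from camera to world coordinates). Camera axes: x right, y down, z forward; pixel columns grow to the right and rows downward; lengths in m; the calibration is good to about 2 mm. A picture is of the moment at which its call begins.
- close_job(): hands the job in; it is judged then, once.
The state is a dict: "t": time; "joint_positions": joint angles; "joint_velocities": joint speeds; "tau": joint torques, N m; "ee_pos": TCP position; "tcp_rot": TCP orientation; "contact_force": force on the tool from outside, world axes, zero at the start; "ft_torque": the same for the moment, N m; "width": opening from 0.0 (shut) to 1.0 (fully open); "gripper_force": force on a finger pad.
Only numpy, scipy, OpenCV 4.12 (cv2) and the standard library are available. Lean on these libraries where they do the work, as an engineer would, in place of code of your own. Each camera call takes 0.05 s, during which the arm holds its last target. There are 200 camera calls.

### The job

Set out the mat for refitting the two faceplates lying on it: stand the steel torque tester midway between them, in line with both, and put the black frequency knob upright on the centre of its turntable, ready for its check. Stand the chrome toggle about a finger's width (20 mm) in front of the radio faceplate, centred on its near edge, and the amber lens cap the same distance behind the lamp faceplate, centred on its far edge, where front means the robot's side. Leave the two faceplates, the green lens cap, the hardware tin and the screwdriver where they lie.

Things in the scene. Friction and masses are not known exactly. Their poses are not given: they have to be found in the camera images.
- torque_tester: Squat round torque tester, brushed steel, 56 mm diameter and straight-sided up to 34 mm, then a round turntable 48 mm across with a flat blue facing; total height 42 mm. 0.44 to 0.69 kg. Stands on the grey-green rubber mat, whose top is at z = 3 mm. Origin: centre of its underside, z up.
- frequency_knob: Matte black dual radio frequency knob with a white pointer line: lower knob 32 mm diameter x 18 mm high, smaller knob 22 mm diameter x 10 mm on top of it, 28 mm high in all. Stands on its flat underside. Origin: centre of its underside, z up.
- chrome_toggle: Polished chrome toggle switch assembly standing upright on its flat bottom: rectangular body 32 mm (its x) x 20 mm (its y) x 26 mm high, a 42 x 20 x 3 mm flange on that, then bushing and a bat lever leaning towards its -x, 59 mm high in all. Origin: centre of its underside, z up.
- amber_lens_cap: Amber lens cap: round, domed top, 32 mm diameter (straight-sided up to 15 mm), 26 mm high, stands flat on its open rim. Origin: centre of its underside, z up.
- radio_faceplate: Radio faceplate: loose grey panel face up on the mat, 76 (x) x 146 (y) x 10 mm; nothing on it over 25 mm high. Two black windows with green digits on its far half, a bare brass shaft, an empty toggle hole mid near edge. Its -x edge is near the robot (front) within 10 degrees. Left or right in the row of two faceplates, centres 0.31 m apart. Origin: centre of its underside, z up.
- lamp_faceplate: Lamp faceplate: loose black panel face up on the mat, 76 (x) x 146 (y) x 10 mm; nothing on it over 25 mm high. Row of small coloured lamps along its far edge, the middle one a bare bulb in a brass ring; grey push keys across the middle. Its -x edge is near the robot (front), +x is behind. Origin: centre of its underside, z up.
- green_lens_cap: Spare green lens cap, same shape and size as the amber one; not part of this job, stays where it is. Origin: centre of its underside, z up.
- hardware_tin: Closed round hardware tin, aluminium with a red lid, 53 mm diameter, 24 mm high; stays where it is. Origin: centre of its underside, z up.
- screwdriver: Yellow-handled screwdriver, 190 mm long, lying across the back of the mat about 0.79 m ahead of the robot; stays where it is. Its x axis runs along it.

How it is judged:
By the outcome, as a careful person would: the job done as asked, in the order asked, and still so for the second after the job is handed in, with the robot touching nothing.
It also fails if it takes over 112 s, if anything falls off the work surface, if the arm or the gripper's body presses on something with over 40 N, if the wrist force passes 120 N, or if a joint passes its speed limit or range.

## Working session

There is one attempt and no reset: what is moved stays moved. The work goes in short steps, Python scripts to look and compute and a tool call to move; the robot and the scene stay as the last step left them, time stands still between calls to the robot, and variables do not carry over. Pictures are saved under pics/ and viewed, at most 16 in all, crops included, and the job is handed in when it is done.

Besides the shell and the picture viewer there is one more tool, called after "Emit:" in YAML: its name, and indented under it one key for each argument. move_arm: Moves the arm, as the interface text tells. Shifts and turns lie within -1 to 1; 1 stands for 25 mm of shift or 8 degrees of turn. Its arguments: {"type":"object","properties":{"plan":{"type":"array"},"squeeze":{"type":"number"}},"required":["plan"]}

```bash
mkdir -p pics
cat > h.py <<'E'
import numpy as np, cv2
from station import *
def save(f,n,crop=None,scale=1):
    im=f["color"][:,:,::-1]
    if crop: im=im[crop[1]:crop[3],crop[0]:crop[2]]
    cv2.imwrite("pics/"+n,cv2.resize(im,None,fx=scale,fy=scale))
def ray(f,uv):
    uv=np.atleast_2d(np.array(uv,float))
    K=np.array([[f["fx"],0,f["cx"]],[0,f["fy"],f["cy"]],[0,0,1]])
    n=cv2.undistortPoints(uv.reshape(-1,1,2),K,np.array([f["k1"],0,0,0,0.]))[:,0]
    return f["pose"][:3,3], np.c_[n,np.ones(len(n))]@f["pose"][:3,:3].T
def onz(f,uv,z):
    o,d=ray(f,uv); return o+d*((z-o[2])/d[:,2])[:,None]
def pts(f):
    h,w=f["z_map"].shape; u,v=np.meshgrid(np.arange(w),np.arange(h))
    o,d=ray(f,np.c_[u.ravel(),v.ravel()])
    return (o+d*f["z_map"].ravel()[:,None]).reshape(h,w,3)
def load(n): return np.load(n,allow_pickle=True).item()
E
python3 - <<'E'
from h import *
o=observe(); print(o["ee_pos"],o["tcp_rot"],o["t"])
for n in ["scene","side","wrist"]:
    f=grab_frame(n); np.save(n+".npy",f); save(f,n+"0.png",scale=1.4)
    print(n,f["pose"].round(3).tolist(),f["fx"],f["k1"])
E
```

```text
[ 0.13114158 -0.53383996  0.23068276] [-6.54924176e-04  9.92760098e-01  1.20112275e-01  2.18415682e-05] 0.0
scene [[0.847, 0.32, -0.424, 1.065], [0.531, -0.483, 0.697, -0.758], [0.018, -0.815, -0.579, 0.674], [0.0, 0.0, 0.0, 1.0]] 451.9057400494371 -0.10010148469469501
side [[-0.873, -0.259, 0.414, 0.226], [-0.488, 0.444, -0.752, 0.713], [0.011, -0.858, -0.514, 0.528], [0.0, 0.0, 0.0, 1.0]] 437.65070311601437 -0.13949454160500366
wrist [[0.239, -0.938, -0.252, 0.194], [-0.971, -0.231, -0.061, -0.517], [-0.001, 0.259, -0.966, 0.373], [0.0, 0.0, 0.0, 1.0]] 321.9606243393359 0.0023357664770724683
```

View pics/scene0.png

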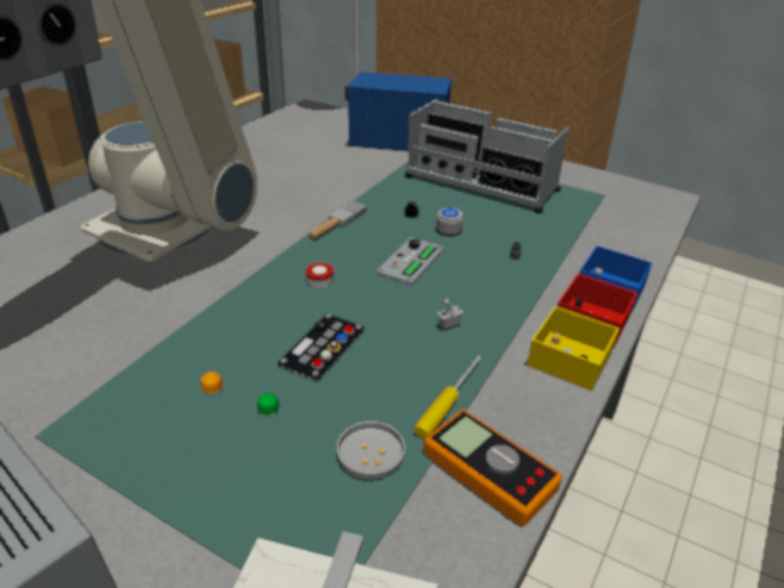

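View pics/side0.png

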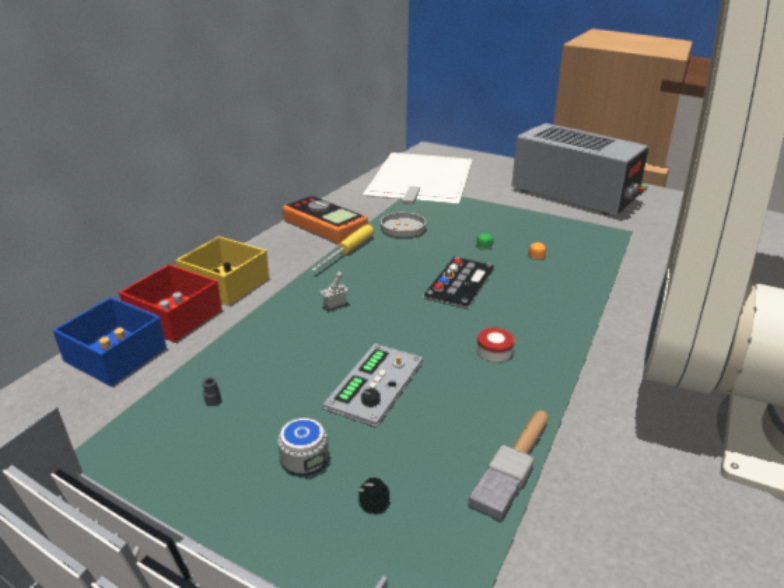

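The scene picture (1.4x scale) shows the radio plate at (410,260), the lamp plate at (322,346), the tester at (450,220) and the knob at (411,209). The toggle is at (450,316), the amber cap at (211,382), the green cap at (268,403) and the tin at (320,272). The side picture agrees: tester (303,445), knob (375,494), toggle (335,292). Next I measure with the depth maps.

```bash
cat > m.py <<'E'
from h import *
S={"scene":{"radio":(410,260),"lamp":(322,346),"tester":(450,220),"knob":(411,209),"toggle":(450,316),"amber":(211,382),"green":(268,403),"tin":(320,272),"stub":(516,250)},
"side":{"radio":(375,382),"lamp":(460,280),"tester":(303,445),"knob":(375,494),"toggle":(335,294),"amber":(537,250),"green":(485,241),"tin":(495,345),"stub":(211,392)}}
for c in S:
    f=load(c+".npy"); P=pts(f); m=((P[:,:,2]>.0085)&(P[:,:,2]<.09)&(f["z_map"]>0)).astype(np.uint8)
    print(c,"mat z",np.median(P[:,:,2][(abs(P[:,:,2])<.01)&(f["z_map"]>0)]).round(4))
    n,l=cv2.connectedComponents(m,connectivity=4)
    for k,(u,v) in S[c].items():
        u,v=int(u/1.4),int(v/1.4); w=l[v-3:v+4,u-3:u+4]; w=w[w>0]
        if len(w)==0: print(k,"none");continue
        q=P[l==np.bincount(w).argmax()]
        top=q
        r=cv2.minAreaRect((top[:,:2]*1000).astype(np.float32))
        print(k,len(q),"zmax",np.percentile(q[:,2],98).round(3),"rect",np.round(r[0],1),np.round(r[1],1),round(r[2],1))
E
python3 m.py
```

```text
scene mat z -0.0007
radio 670 zmax 0.022 rect [555.7 163.5] [ 75.6 147.8] 4.9
lamp 1346 zmax 0.021 rect [ 565.2 -140.8] [ 78.2 148.4] 4.3
tester 272 zmax 0.043 rect [558.8 317.3] [51.3 51.8] 72.8
knob 77 zmax 0.029 rect [457.9 334.2] [32.8 28.1] 55.7
toggle 208 zmax 0.057 rect [712.  28.] [43.4 24.5] 59.4
amber 179 zmax 0.027 rect [ 484.9 -310.4] [32.  26.2] 43.8
green 193 zmax 0.028 rect [ 582.7 -295.1] [29.1 29.7] 9.9
tin 265 zmax 0.026 rect [443.8  14.5] [50.7 53.7] 59.0
stub 69 zmax 0.033 rect [717.4 297.7] [19.6 21.5] 30.4
side mat z 0.0028
radio 2173 zmax 0.026 rect [551.2 168.1] [ 77.5 148.8] 3.3
lamp 1028 zmax 0.024 rect [ 562.8 -135.6] [ 76.8 150.3] 4.3
tester 1204 zmax 0.047 rect [551.8 326.6] [55.2 54.3] 60.4
knob 432 zmax 0.033 rect [451.5 340.6] [31.3 29. ] 30.8
toggle 269 zmax 0.06 rect [708.   30.6] [41.2 24.9] 61.4
amber 116 zmax 0.03 rect [ 479.4 -300.6] [32.1 27.6] 28.5
green 105 zmax 0.03 rect [ 579.2 -285.4] [32.  23.6] 11.1
tin 485 zmax 0.029 rect [440.5  19. ] [51.2 51.6] 32.1
stub 190 zmax 0.037 rect [715.1 302.9] [20.4 19.5] 34.3
```

View pics/wrist0.png

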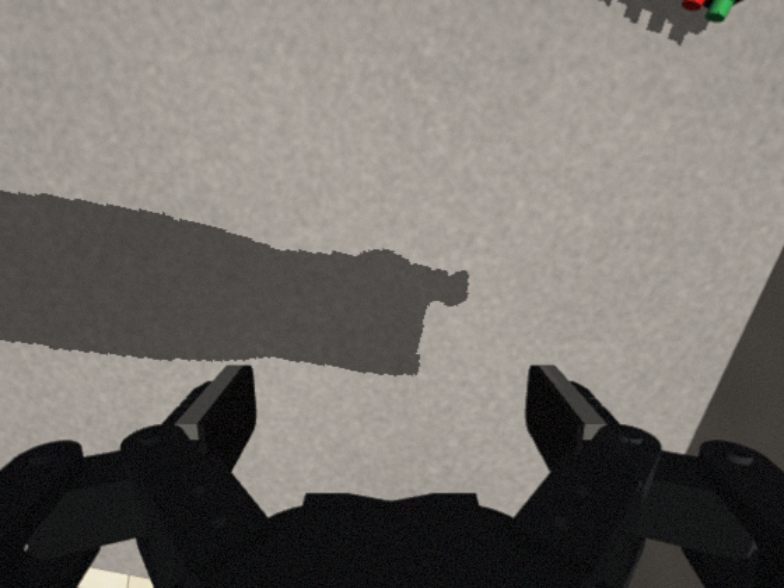

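The wrist picture shows only bench and shadow for now. I'll square the tool yaw and go above the mat between the plates for a close look.

Emit:
move_arm:
  plan:
    - [0,0,0,0,0,0.86,1]
    - [0,0,0,0,0,0.86,1]
    - [0.67,-1,0,0,0,0,1]
    - [0.67,-1,0,0,0,0,1]
    - [0.67,-1,0,0,0,0,1]
    - [0.67,-1,0,0,0,0,1]
    - [0.67,-1,0,0,0,0,1]
    - [0.67,-1,0,0,0,0,1]

```text
t: 0.95
ee_pos: [0.232, -0.3829, 0.2311]
tcp_rot: [-0.0, 1.0, 0.0, -0.0]
contact_force: [0.1, 0.1, -0.0]
width: 1.0
gripper_force: 0.0
```

Emit:
move_arm:
  plan:
    - [0.67,-1,0,0,0,0,1]
    - [0.67,-1,0,0,0,0,1]
    - [0.67,-1,0,0,0,0,1]
    - [0.67,-1,0,0,0,0,1]
    - [0.67,-1,0,0,0,0,1]
    - [0.67,-1,0,0,0,0,1]
    - [0.67,-1,0,0,0,0,1]
    - [0.67,-1,0,0,0,0,1]

```text
t: 1.75
ee_pos: [0.3659, -0.1828, 0.2312]
tcp_rot: [-0.0, 1.0, 0.0, -0.0]
contact_force: [0.3, 0.5, -0.4]
width: 0.999
gripper_force: 0.0
```

Emit:
move_arm:
  plan:
    - [0.67,-1,0,0,0,0,1]
    - [0.67,-1,0,0,0,0,1]
    - [0.67,-1,0,0,0,0,1]
    - [0.67,-1,0,0,0,0,1]
    - [0.67,-1,0,0,0,0,1]
    - [0.67,-1,0,0,0,0,1]
    - [0.67,-1,0,0,0,0,1]
    - [0.67,-1,0,0,0,0,1]

```text
t: 2.55
ee_pos: [0.4997, 0.0173, 0.2311]
tcp_rot: [0.0, 1.0, 0.0, -0.0]
contact_force: [1.2, -0.8, -0.5]
width: 1.0
gripper_force: 0.0
```

Run:
```python
from h import *
o=observe(); print(o["t"],o["ee_pos"],o["tcp_rot"],o["joint_positions"])
f=grab_frame("wrist"); np.save("w1.npy",f); save(f,"w1.png",scale=1.4)
P=pts(f); print(np.median(P[150:250,250:310,2]))
```

```text
2.55 [0.49974353 0.01731485 0.23111306] [ 1.29638331e-05  9.99999912e-01  3.90426937e-04 -1.52630620e-04] [-1.33300974e-01  1.73552934e-01 -9.10723620e-02  1.30647011e+00
 -6.63856429e-05  3.00751084e+00]
0.0026499275110061227
```

View pics/w1.png

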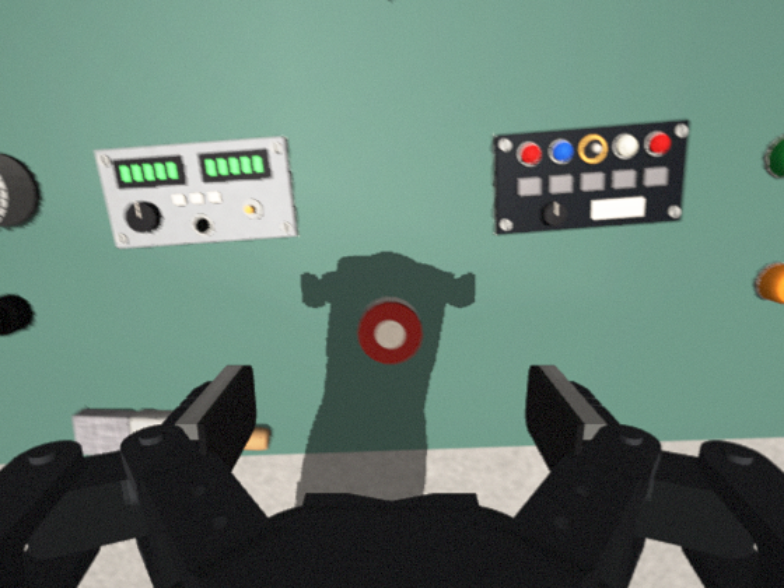

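The wrist picture (1.4x) shows the radio plate with corners near (95,150) to (297,235), the lamp plate (493,135) to (688,220), and the red tin at (390,332). The tester (0,190) and knob (10,313) are cut off at the left edge, and amber (772,282) at the right. I'll measure the plates here.

```bash
cat > p.py <<'E'
from h import *
def plate(f,z=.013,seeds={"radio":(135,140),"lamp":(425,135)}):
    P=pts(f); m=((P[:,:,2]>.009)&(P[:,:,2]<.05)&(f["z_map"]>0)).astype(np.uint8)
    n,l=cv2.connectedComponents(m,connectivity=4); R={}
    for k,(u,v) in seeds.items():
        b=(l==l[v,u]).astype(np.uint8); b=cv2.morphologyEx(b,cv2.MORPH_CLOSE,np.ones((5,5)))
        c=max(cv2.findContours(b,cv2.RETR_EXTERNAL,cv2.CHAIN_APPROX_NONE)[0],key=cv2.contourArea)[:,0]
        q=onz(f,c,z); r=cv2.minAreaRect((q[:,:2]*1000).astype(np.float32)); print(k,np.round(r[0],1),np.round(r[1],1),round(r[2],2))
        R[k]=np.array(r[0])
    return R
if __name__=="__main__":
    R=plate(load("w1.npy")); d=R["radio"]-R["lamp"]; print("mid",(R["radio"]+R["lamp"])/2,np.linalg.norm(d),np.degrees(np.arctan2(d[1],d[0])))
E
python3 p.py
```

```text
radio [550.5 167.1] [ 75.4 145.8] 4.16
lamp [ 562.3 -136.1] [ 75.5 145.8] 4.44
mid [556.40817261  15.48632812] 303.41504841077926 92.23085834154804
```

Emit:
move_arm:
  plan:
    - [0,0,0,0,0,-0.9375,1]
    - [0,0,0,0,0,-0.9375,1]
    - [0,0,0,0,0,-0.9375,1]
    - [0,0,0,0,0,-0.9375,1]
    - [0,0,0,0,0,-0.9375,1]
    - [0,0,0,0,0,-0.9375,1]
    - [0,0,0,0,0,-0.9375,1]
    - [0,0,0,0,0,-0.9375,1]

```text
t: 3.4
ee_pos: [0.4992, 0.0161, 0.2311]
tcp_rot: [-0.0, 0.865, 0.503, -0.0]
contact_force: [-0.8, -0.4, 0.1]
width: 1.0
gripper_force: 0.0
```

Emit:
move_arm:
  plan:
    - [0,0,0,0,0,-0.9375,1]
    - [0,0,0,0,0,-0.9375,1]
    - [0,0,0,0,0,-0.9375,1]
    - [0,0,0,0,0,-0.9375,1]
    - [1,0.2,0,0,0,0,1]
    - [1,0.2,0,0,0,0,1]
    - [1,0.2,0,0,0,0,1]
    - [1,0.2,0,0,0,0,1]

```text
t: 4.2
ee_pos: [0.5193, 0.117, 0.2311]
tcp_rot: [-0.0, 0.707, 0.707, -0.0]
contact_force: [0.5, -1.1, -0.2]
width: 0.999
gripper_force: 0.0
```

Emit:
move_arm:
  plan:
    - [1,0.2,0.4,0,0,0,1]
    - [1,0.2,0.4,0,0,0,1]
    - [1,0.2,0.4,0,0,0,1]
    - [1,0.2,0.4,0,0,0,1]
    - [1,0.2,0.4,0,0,0,1]
    - [1,0.2,0.4,0,0,0,1]
    - [1,0,0.4,0,0,0,1]
    - [1,0,0.4,0,0,0,1]

```text
t: 5.0
ee_pos: [0.549, 0.3171, 0.1504]
tcp_rot: [-0.0, 0.707, 0.707, -0.0]
contact_force: [0.9, -0.0, 0.6]
width: 0.998
gripper_force: 0.0
```

Run:
```python
from h import *
o=observe(); print(o["t"],o["ee_pos"],o["tcp_rot"],o["joint_positions"][5])
f=grab_frame("wrist"); np.save("w2.npy",f); save(f,"w2.png",scale=1.4)
```

```text
5.0 [0.5490357  0.31705733 0.15040071] [-1.39794114e-04  7.06926969e-01  7.07286443e-01 -3.56833386e-04] 1.9617470079087898
```

View pics/w2.png

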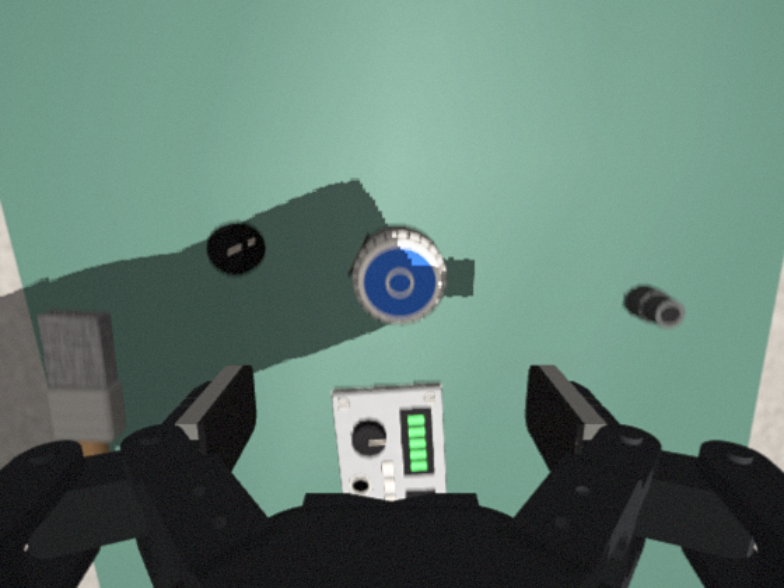

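The wrist view (1.4x) shows the tester's blue facing at (399,283), the knob at (237,248), the brush at (80,370) and the stub tool at (655,305), so I have a clear descent. I'll compute positions.

```bash
cat > c.py <<'E'
from h import *
def blob(f,mask,z,seed):
    n,l=cv2.connectedComponents(mask.astype(np.uint8)); w=l[seed[1]-4:seed[1]+5,seed[0]-4:seed[0]+5]; b=(l==np.bincount(w[w>0]).argmax())
    c=max(cv2.findContours(b.astype(np.uint8),cv2.RETR_EXTERNAL,cv2.CHAIN_APPROX_NONE)[0],key=len)
    q=(onz(f,c[:,0],z)[:,:2]*1000).astype(np.float32); r=cv2.minAreaRect(q); e=cv2.fitEllipse(q)
    print(np.round(r[0],1),np.round(r[1],1),round(r[2],1),"ell",np.round(e[0],1),np.round(e[1],1)); return l,b
E
python3 - <<'E'
from c import *
f=load("w2.npy"); c=f["color"].astype(int)
blob(f,(c[:,:,2]>c[:,:,0]+50)&(c[:,:,2]>c[:,:,1]+25),.045,(276,205))
P=pts(f); z=P[:,:,2]
print("tester top z",np.median(z[198:206,280:290]),"knob z",np.percentile(z[165:190,155:180],95))
blob(f,(z>.027)&(z<.1),.031,(169,178))
blob(f,(z>.008)&(z<.1),.021,(169,178))
blob(f,(z>.042)&(z<.1),.045,(285,203))
blob(f,(z>.03)&(z<.1),.037,(285,203))
E
```

```text
[553.4 326.6] [39.5 38. ] 0.1 ell [553.5 326.2] [37.7 39.3]
tester top z 0.04510974966924955 knob z 0.031194661182916104
[452.6 339.2] [21.8 21.2] 9.6 ell [452.6 339.2] [20.9 21.5]
[453.9 339.9] [34.9 32.1] 32.6 ell [453.9 339.7] [31.8 34.7]
[553.  324.8] [46.7 46.2] 0.1 ell [553.3 324.8] [46.4 46.6]
[553.2 325.2] [55.1 55.3] 62.9 ell [553.  325.3] [54.3 55.6]
```

Emit:
move_arm:
  plan:
    - [0.33,0.17,0.8,0,0,0,1]
    - [0,0,1,0,0,0,1]
    - [0,0,1,0,0,0,1]
    - [0,0,1,0,0,0,1]
    - [0,0,1,0,0,0,1]
    - [0,0,0.6,0,0,0,1]
    - [0,0,0.4,0,0,0,1]
    - [0,0,0,0,0,0,1]

```text
t: 5.85
ee_pos: [0.5527, 0.324, 0.0049]
tcp_rot: [-0.0, 0.707, 0.707, -0.001]
contact_force: [-0.1, 0.4, -0.0]
width: 1.002
gripper_force: 0.0
```

Emit:
move_arm:
  plan:
    - [0,0,0,0,0,0,0]
    - [0,0,0,0,0,0,0]
    - [0,0,0,0,0,0,0]
    - [0,0,0,0,0,0,0]
    - [0,0,0,0,0,0,0]
    - [0,0,0,0,0,0,0]
    - [0,0,0,0,0,0,0]
    - [0,0,0,0,0,0,0]
  squeeze: 60

```text
t: 6.65
ee_pos: [0.5542, 0.3247, 0.0078]
tcp_rot: [0.001, 0.707, 0.707, 0.001]
contact_force: [0.3, -0.5, 6.3]
width: 0.638
gripper_force: 63.8
```

Emit:
move_arm:
  plan:
    - [0,0,-0.8,0,0,0,0]
    - [0,0,-0.8,0,0,0,0]
    - [-0.4,0,-0.6,0,0,0,0]
    - [-1,0,0,0,0,0,0]
    - [-1,0,0,0,0,0,0]
    - [-1,0,0,0,0,0,0]
    - [-1,0,0,0,0,0,0]
    - [-1,0,0,0,0,0,0]

```text
t: 7.45
ee_pos: [0.5529, 0.1878, 0.0613]
tcp_rot: [-0.0, 0.707, 0.707, -0.0]
contact_force: [0.4, 0.3, -4.2]
width: 0.637
gripper_force: 65.3
```

Emit:
move_arm:
  plan:
    - [-1,0,0,0,0,0,0]
    - [-1,0,0,0,0,0,0]
    - [-1,0,0,0,0,0,0]
    - [-1,0,0,0,0,0,0]
    - [-1,0,0,0,0,0,0]
    - [-0.7,0.1,0,0,0,0,0]
    - [-0.3,0,0,0,0,0,0]
    - [0,0,0,0,0,0,0]

```text
t: 8.25
ee_pos: [0.5557, 0.0384, 0.0613]
tcp_rot: [-0.0, 0.707, 0.707, -0.0]
contact_force: [-0.2, 0.3, -5.4]
width: 0.633
gripper_force: 65.2
```

Run:
```python
from c import *
o=observe(); print(o["t"],o["ee_pos"],o["tcp_rot"],o["width"],o["gripper_force"],o["contact_force"])
f=grab_frame("wrist"); np.save("w3.npy",f); save(f,"w3.png",scale=1.4)
```

```text
8.25 [0.55572478 0.03838062 0.06126961] [-1.14755464e-04  7.07469287e-01  7.06744069e-01 -1.25303159e-04] 0.6326081119696997 65.20888209342957 [-0.22591825  0.27402771 -5.42374217]
```

View pics/w3.png

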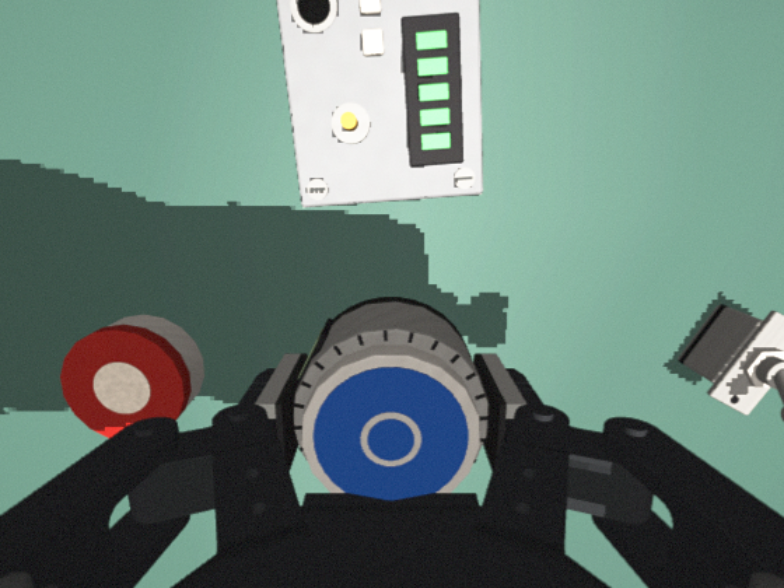

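The tester hangs level in the grip, with the blue facing centred at (390,439). The radio plate is at the top, the tin at (125,380) and the toggle at (745,365).

Run:
```python
from c import *
f=load("w3.npy"); c=f["color"].astype(int); P=pts(f); z=P[:,:,2]
zt=np.median(z[285:300,315:325]); print("top z",zt)
b=(c[:,:,2]>c[:,:,0]+50)&(c[:,:,2]>c[:,:,1]+25)&(f["z_map"]>0)
q=P[b&(abs(z-zt)<.006)]; A=np.c_[q[:,:2]-q[:,:2].mean(0),np.ones(len(q))]; print("slope",np.linalg.lstsq(A,q[:,2],rcond=None)[0])
blob(f,b,zt,(278,285))
```

```text
top z 0.09815667418700025
slope [-0.00233261  0.00078199  0.09824589]
[555.1  39. ] [40.4 39. ] 12.1 ell [555.3  38.7] [39.1 40.6]
```

Emit:
move_arm:
  plan:
    - [-0.5,0.02,0,0,0,0,0]
    - [-0.43,0.02,0.5,0,0,0,0]
    - [0,0,0.6,0,0,0,0]
    - [0,0,0.5,0,0,0,0]
    - [0,0,0.3,0,0,0,0]
    - [0,0,0.1,0,0,0,0]
    - [0,0,0.06,0,0,0,0]
    - [0,0,0.06,0,0,0,0]

```text
t: 9.1
ee_pos: [0.5574, 0.0162, 0.0085]
tcp_rot: [0.0, 0.707, 0.707, 0.0]
contact_force: [0.2, 0.1, -4.6]
width: 0.638
gripper_force: 65.2
```

Emit:
move_arm:
  plan:
    - [0,0,0,0,0,0,0]
    - [0,0,0,0,0,0,0.75]
    - [0,0,0,0,0,0,0.85]
    - [0,0,0,0,0,0,1]
    - [0,0,0,0,0,0,1]
    - [0,0,-0.5,0,0,0,1]
    - [0,0,-1,0,0,0,1]
    - [0,0,-1,0,0,0,1]

```text
t: 9.9
ee_pos: [0.5568, 0.0161, 0.0721]
tcp_rot: [-0.0, 0.707, 0.707, -0.0]
contact_force: [0.3, -0.3, -0.1]
width: 1.0
gripper_force: 0.0
```

Emit:
move_arm:
  plan:
    - [0,0,-1,0,0,0,1]
    - [0,0,-1,0,0,0,1]
    - [0,0,0,0,0,0,1]

```text
t: 10.2
ee_pos: [0.5588, 0.016, 0.1251]
tcp_rot: [0.002, 0.707, 0.707, 0.002]
contact_force: [0.7, 0.9, 0.0]
width: 0.998
gripper_force: 0.0
```

Run:
```python
from c import *
o=observe(); print(o["t"],o["ee_pos"],o["tcp_rot"])
f=grab_frame("wrist"); np.save("w4.npy",f); save(f,"w4.png",scale=1.4)
c=f["color"].astype(int); b=(c[:,:,2]>c[:,:,0]+50)&(c[:,:,2]>c[:,:,1]+25); b[:110]=0
ys,xs=np.nonzero(b); blob(f,b,.045,(int(np.median(xs)),int(np.median(ys))))
```

```text
10.2 [0.55876398 0.01597122 0.12508915] [0.00248705 0.70686975 0.70733665 0.00196032]
[556.5  16.1] [11.3 10.8] 90.0 ell [556.5  16. ] [11.1 11.4]
```

Emit:
move_arm:
  plan:
    - [1,-0.32,0,0,0,0,0.6]
    - [1,-0.32,0,0,0,0,0.6]
    - [1,-0.32,0,0,0,0,0.6]
    - [1,-0.32,0,0,0,0,0.6]
    - [1,-0.32,0,0,0,0,0.6]
    - [1,-0.32,0,0,0,0,0.6]
    - [1,-0.32,0,0,0,0,0.6]
    - [1,-0.32,0,0,0,0,0.6]

```text
t: 11.05
ee_pos: [0.492, 0.2169, 0.1201]
tcp_rot: [-0.0, 0.707, 0.707, -0.001]
contact_force: [0.1, 0.8, 0.6]
width: 0.599
gripper_force: 0.0
```

Emit:
move_arm:
  plan:
    - [1,-0.32,0,0,0,0,0.6]
    - [1,-0.32,0,0,0,0,0.6]
    - [1,-0.32,0,0,0,0,0.6]
    - [1,-0.32,0,0,0,0,0.6]
    - [0.94,-0.3,0,0,0,0,0.6]
    - [0,0,0,0,0,0,0.6]
    - [0,0,0,0,0,0,0.6]

```text
t: 11.75
ee_pos: [0.4528, 0.3395, 0.1201]
tcp_rot: [-0.0, 0.706, 0.708, -0.001]
contact_force: [0.5, 0.3, -0.6]
width: 0.602
gripper_force: 0.0
```

Run:
```python
from c import *
o=observe(); print(o["t"],o["ee_pos"],o["tcp_rot"],o["width"],o["joint_positions"])
f=grab_frame("wrist"); np.save("w5.npy",f); save(f,"w5.png",scale=1.4)
P=pts(f); z=P[:,:,2]
d=np.hypot(P[:,:,0]-.453,P[:,:,1]-.3394)<.03
m=d&(z>.027)&(z<.035); ys,xs=np.nonzero(m); s=(int(np.median(xs)),int(np.median(ys))); print(s)
blob(f,m,.031,s); blob(f,d&(z>.008),.021,s)
```

```text
11.75 [0.45280877 0.33954024 0.12013656] [-7.44989269e-05  7.06439847e-01  7.07772764e-01 -6.72211737e-04] 0.6016960014046916 [ 4.95282129e-01  3.40363917e-01 -1.50988442e-01  1.08077460e+00
 -2.43073229e-04  2.06419359e+00]
(278, 218)
[451.7 339.4] [21.3 21.1] 70.8 ell [451.7 339.5] [20.7 21.3]
[451.6 340.6] [31.2 33.8] 0.2 ell [451.7 340.3] [31.5 33.4]
```

View pics/w5.png

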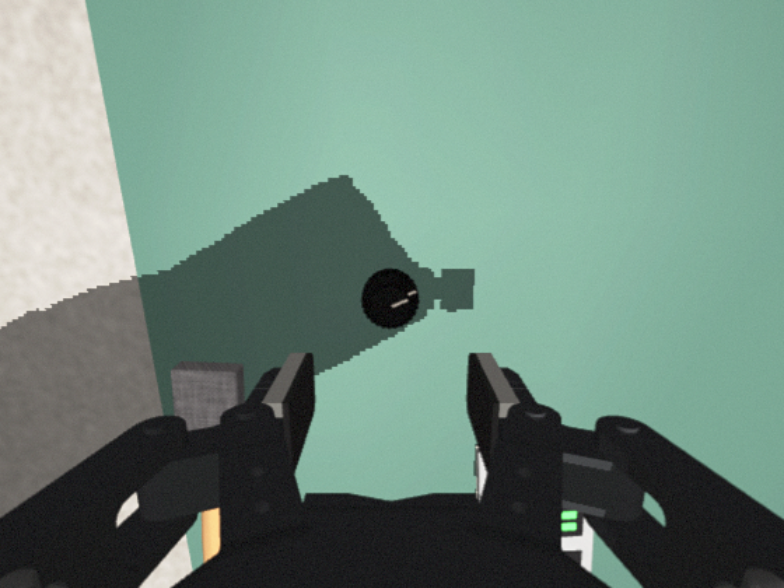

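The knob is centred between the fingers at (390,298) with the brush clear at (205,390). Now I descend and grip.

Emit:
move_arm:
  plan:
    - [0,-0.03,1,0,0,0,0.6]
    - [0,0,1,0,0,0,0.6]
    - [0,0,1,0,0,0,0.6]
    - [0,0,1,0,0,0,0.6]
    - [0,0,0.4,0,0,0,0.6]
    - [0,0,0.2,0,0,0,0.6]
    - [0,0,0,0,0,0,0.6]
    - [0,0,0,0,0,0,0.2]

```text
t: 12.6
ee_pos: [0.4533, 0.3397, 0.0067]
tcp_rot: [0.0, 0.707, 0.707, 0.001]
contact_force: [0.1, 0.0, -0.3]
width: 0.446
gripper_force: 0.0
```

Emit:
move_arm:
  plan:
    - [0,0,0,0,0,0,0]
    - [0,0,0,0,0,0,0]
    - [0,0,0,0,0,0,0]
    - [0,0,0,0,0,0,0]
    - [0,0,-1,0,0,0,0]
    - [0,0,-1,0,0,0,0]
    - [0,0,-1,0,0,0,0]
    - [0,0,-1,0,0,0,0]
  squeeze: 35

```text
t: 13.4
ee_pos: [0.4525, 0.3397, 0.1073]
tcp_rot: [0.0, 0.707, 0.707, 0.0]
contact_force: [1.3, 0.9, -0.1]
width: 0.354
gripper_force: 34.8
```

Emit:
move_arm:
  plan:
    - [-1,0.32,0,0,0,0,0]
    - [-1,0.32,0,0,0,0,0]
    - [-1,0.32,0,0,0,0,0]
    - [-1,0.32,0,0,0,0,0]
    - [-1,0.32,0,0,0,0,0]
    - [-1,0.32,0,0,0,0,0]
    - [-1,0.32,0,0,0,0,0]
    - [-1,0.32,0,0,0,0,0]

```text
t: 14.2
ee_pos: [0.517, 0.1387, 0.1064]
tcp_rot: [0.0, 0.707, 0.707, 0.0]
contact_force: [0.2, 0.0, -0.9]
width: 0.355
gripper_force: 34.8
```

Emit:
move_arm:
  plan:
    - [-1,0.32,0,0,0,0,0]
    - [-1,0.32,0,0,0,0,0]
    - [-1,0.32,0,0,0,0,0]
    - [-1,0.32,0,0,0,0,0]
    - [-0.95,0.32,0,0,0,0,0]
    - [0,0,0,0,0,0,0]
    - [0,0,0,0,0,0,0]

```text
t: 14.9
ee_pos: [0.5568, 0.0156, 0.106]
tcp_rot: [-0.0, 0.707, 0.707, 0.0]
contact_force: [0.0, -0.3, -1.0]
width: 0.354
gripper_force: 34.8
```

Run:
```python
from c import *
o=observe(); print(o["t"],o["ee_pos"],o["tcp_rot"],o["width"],o["gripper_force"])
f=grab_frame("wrist"); np.save("w6.npy",f); save(f,"w6.png",scale=1.4)
P=pts(f); z=P[:,:,2]
```

```text
14.9 [0.556781   0.01564815 0.10597058] [-3.42900778e-05  7.07263010e-01  7.06950506e-01  1.25897690e-04] 0.3541054127717088 34.78097856044769
```

View pics/w6.png

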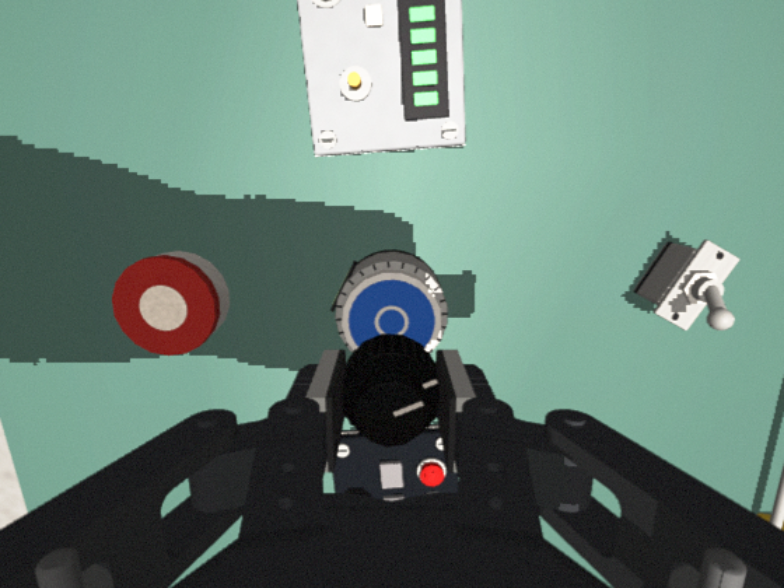

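The knob is upright in the grip at (392,390). The turntable ring centre is at (391,320) below it, and the toggle is at (688,285) with its lever leaning to lower-right (720,318).

Run:
```python
from c import *
f=load("w6.npy"); c=f["color"].astype(int); P=pts(f); z=P[:,:,2]
b=(c[:,:,2]>c[:,:,0]+50)&(c[:,:,2]>c[:,:,1]+25)
print("ring"); blob(f,b,.045,(279,229))
hsv=cv2.cvtColor(f["color"],cv2.COLOR_RGB2HSV)
w=z[255:310,255:300]; print("knob z pct",np.percentile(w,[2,10,30,50,70,90,98]).round(4))
zt=np.percentile(w,60); m=abs(z-zt)<.004; m[:,:245]=0; m[:,312:]=0; blob(f,m,zt,(278,270))
print("toggle"); r=np.hypot(P[:,:,0]-.708,P[:,:,1]-.03)<.04
m=r&(z>.027)&(z<.035); ys,xs=np.nonzero(m); print(len(xs)); blob(f,m,.032,(int(np.median(xs)),int(np.median(ys))))
```

```text
ring
[556.8  16. ] [11.3 11.8] 0.0 ell [556.7  15.9] [11.3 11.6]
knob z pct [0.1182 0.1191 0.1244 0.1287 0.1292 0.1298 0.1304]
[556.2  15.8] [21.  22.7] 0.0 ell [556.2  15.7] [21.1 22.7]
toggle
1505
[705.5  30.8] [41.9 22.9] 61.7 ell [705.8  30.9] [24.  48.2]
```

Emit:
move_arm:
  plan:
    - [0,0.02,0.6,0,0,0,0]
    - [0,0,0.6,0,0,0,0]
    - [0,0,0.5,0,0,0,0]
    - [0,0,0.3,0,0,0,0]
    - [0,0,0.14,0,0,0,0]
    - [0,0,0.06,0,0,0,0]
    - [0,0,0.03,0,0,0,0]
    - [0,0,0,0,0,0,0]

```text
t: 15.75
ee_pos: [0.5575, 0.0159, 0.0504]
tcp_rot: [0.0, 0.707, 0.707, 0.0]
contact_force: [-0.6, 1.1, -0.2]
width: 0.355
gripper_force: 34.8
```

Emit:
move_arm:
  plan:
    - [0,0,0,0,0,0,0]
    - [0,0,0,0,0,0,0.42]
    - [0,0,0,0,0,0,0.5]
    - [0,0,0,0,0,0,0.6]
    - [0,0,-0.3,0,0,0,0.6]
    - [0,0,-0.8,0,0,0,0.6]
    - [0,0,-1,0,0,0,0.6]
    - [0,0,-1,0,0,0,0.6]

```text
t: 16.55
ee_pos: [0.5572, 0.0159, 0.1288]
tcp_rot: [-0.0, 0.707, 0.707, -0.0]
contact_force: [0.5, 0.1, 0.4]
width: 0.601
gripper_force: 0.0
```

Run:
```python
from c import *
o=observe(); print(o["t"],o["ee_pos"],o["tcp_rot"],o["width"])
f=grab_frame("wrist"); np.save("w7.npy",f); save(f,"w7.png",scale=1.4)
P=pts(f); z=P[:,:,2]
d=np.hypot(P[:,:,0]-.5565,P[:,:,1]-.016)<.03
m=d&(z>.069)&(z<.08); ys,xs=np.nonzero(m); s=(int(np.median(xs)),int(np.median(ys))); print(s,np.median(z[m]))
blob(f,m,.073,s)
```

```text
16.55 [0.55718017 0.01592055 0.12884994] [-5.51051310e-05  7.06867046e-01  7.07346432e-01 -3.69087984e-05] 0.6012254481383595
(279, 233) 0.07230282880237429
[556.8  15.8] [20.7 21.1] 0.1 ell [556.8  15.7] [20.7 21.5]
```

View pics/w7.png

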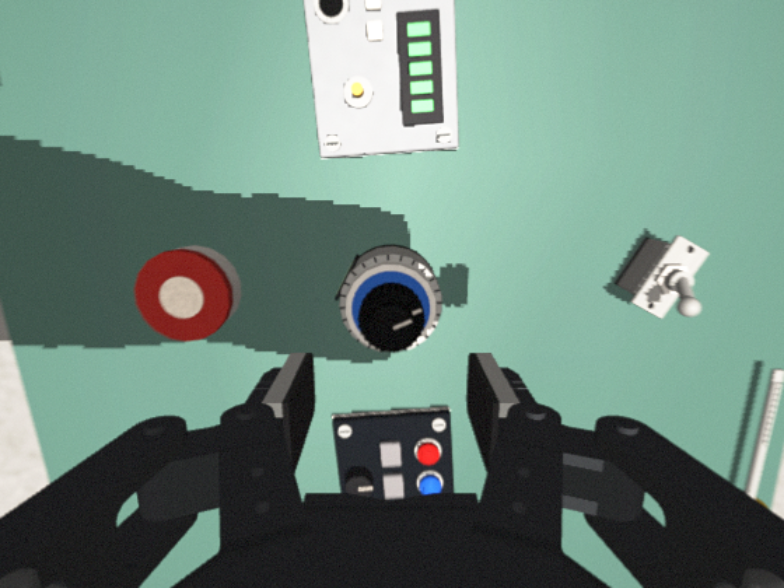

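The knob stands upright on the turntable, 0.2 mm off-centre by measurement. Now the toggle at (706,31): go above it and turn the grip to its narrow side.

Emit:
move_arm:
  plan:
    - [0,0.6,-0.2,0,0,0,0.5]
    - [0.2,1,0,0,0,0,0.5]
    - [0.2,1,0,0,0,0,0.5]
    - [0.2,1,0,0,0,0,0.5]
    - [0,1,0,0,0,0,0.5]
    - [0,1,0,0,0,0,0.5]
    - [0,0.34,0,0,0,0,0.5]
    - [0,0,0,0,0,0.9,0.5]

```text
t: 17.4
ee_pos: [0.7064, 0.0309, 0.132]
tcp_rot: [-0.0, 0.75, 0.661, -0.0]
contact_force: [0.1, -0.4, 0.1]
width: 0.502
gripper_force: 0.0
```

Emit:
move_arm:
  plan:
    - [0,0,0,0,0,0.9,0.5]
    - [0,0,0,0,0,0.9,0.5]
    - [0,0,0,0,0,0.84,0.5]
    - [0,0,0,0,0,0,0.5]
    - [0,0,0,0,0,0,0.5]

```text
t: 17.9
ee_pos: [0.7054, 0.031, 0.1328]
tcp_rot: [-0.0, 0.858, 0.514, -0.0]
contact_force: [0.0, 0.4, 0.6]
width: 0.497
gripper_force: 0.0
```

```bash
cat > tg.py <<'E'
from c import *
import sys
o=observe(); q=o["tcp_rot"]; R=np.degrees(2*np.arctan2(q[2],q[1])); print(o["t"],o["ee_pos"],"yaw",R,o["width"],o["gripper_force"])
f=grab_frame("wrist"); np.save(sys.argv[1]+".npy",f); save(f,sys.argv[1]+".png",scale=1.4)
E
python3 tg.py w8
python3 - <<'E'
from c import *
f=load("w8.npy"); P=pts(f); z=P[:,:,2]
r=np.hypot(P[:,:,0]-.7056,P[:,:,1]-.0309)<.04
m=r&(z>.028)&(z<.0345); ys,xs=np.nonzero(m); print(len(xs)); l,b=blob(f,m,.032,(int(np.median(xs)),int(np.median(ys))))
q=P[r&(z>.05)&(z<.07)]; print("lever tip",q.mean(0))
E
```

```text
17.9 [0.7054385  0.03101732 0.13281203] yaw 61.91324351849197 0.49699914767397346 0.0
843
[707.6  30.5] [41.5 19.3] 62.7 ell [707.9  30.8] [19.8 53.6]
lever tip [0.703826   0.02312614 0.05758825]
```

View pics/w8.png

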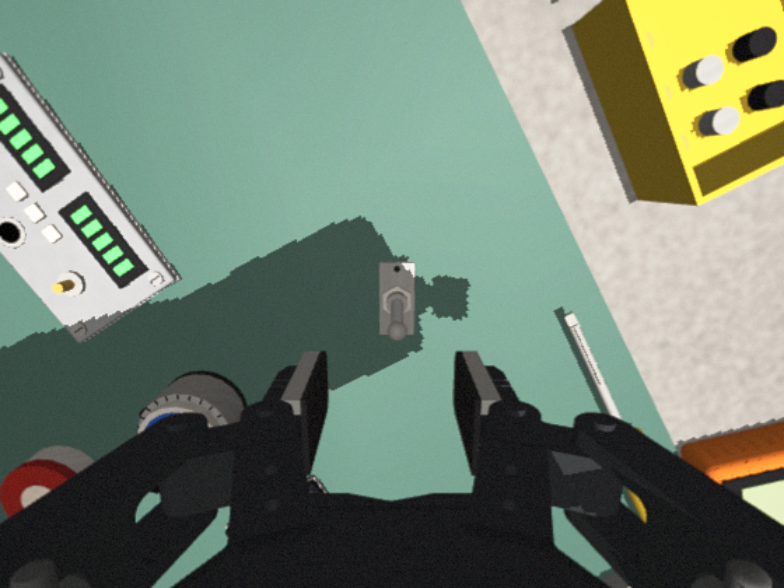

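The view shows the toggle at (397,300) lined up between the fingers, with its lever leaning to image-bottom, clear of both pads. I descend with a 2 mm correction and grip its upper body.

Emit:
move_arm:
  plan:
    - [0.02,0.09,0.7,0,0,-0.1,0.5]
    - [0,0,0.9,0,0,0,0.5]
    - [0,0,0.9,0,0,0,0.5]
    - [0,0,0.9,0,0,0,0.5]
    - [0,0,0.7,0,0,0,0.5]
    - [0,0,0.4,0,0,0,0.5]
    - [0,0,0.25,0,0,0,0.5]
    - [0,0,0,0,0,0,0.4]

```text
t: 18.75
ee_pos: [0.7078, 0.0304, 0.0134]
tcp_rot: [-0.0, 0.855, 0.519, -0.0]
contact_force: [-0.5, 0.4, -0.7]
width: 0.402
gripper_force: 0.0
```

Emit:
move_arm:
  plan:
    - [0,0,0,0,0,0,0.2]
    - [0,0,0,0,0,0,0]
    - [0,0,0,0,0,0,0]
    - [0,0,0,0,0,0,0]
    - [0,0,0,0,0,0,0]
    - [0,0,-0.6,0,0,0,0]
    - [0,0,-1,0,0,0,0]
    - [0,0,-1,0,0,0,0]
  squeeze: 35

```text
t: 19.55
ee_pos: [0.7075, 0.0304, 0.0789]
tcp_rot: [-0.0, 0.855, 0.519, -0.001]
contact_force: [0.1, -0.3, -0.8]
width: 0.228
gripper_force: 35.9
```

Emit:
move_arm:
  plan:
    - [0,0,0,0,0,-0.985,0]
    - [0,0,0,0,0,-0.985,0]
    - [0,0,0,0,0,-0.985,0]
    - [0,0,0,0,0,-0.985,0]
    - [0.66,-0.95,0,0,0,0,0]
    - [0.66,-0.95,0,0,0,0,0]
    - [0.66,-0.95,0,0,0,0,0]
    - [0.66,-0.95,0,0,0,0,0]

```text
t: 20.35
ee_pos: [0.6074, 0.0899, 0.0786]
tcp_rot: [-0.0, 0.682, 0.732, -0.0]
contact_force: [0.1, -0.0, -0.3]
width: 0.223
gripper_force: 35.9
```

Emit:
move_arm:
  plan:
    - [0.66,-0.95,0,0,0,0,0]
    - [0.66,-0.95,0,0,0,0,0]
    - [0.66,-0.95,0,0,0,0,0]
    - [0.66,-0.95,0,0,0,0,0]
    - [0.64,-0.98,0,0,0,0,0]
    - [0,0,0,0,0,0,0]
    - [0,0,0,0,0,0,0]

```text
t: 21.05
ee_pos: [0.4836, 0.1632, 0.0792]
tcp_rot: [0.0, 0.681, 0.732, 0.0]
contact_force: [-0.2, 0.1, -0.8]
width: 0.224
gripper_force: 35.9
```

```bash
python3 tg.py w9
```

```text
21.05 [0.48361135 0.16320401 0.07915759] yaw 94.09834723167727 0.22367249036276626 35.874824076890945
```

View pics/w9.png

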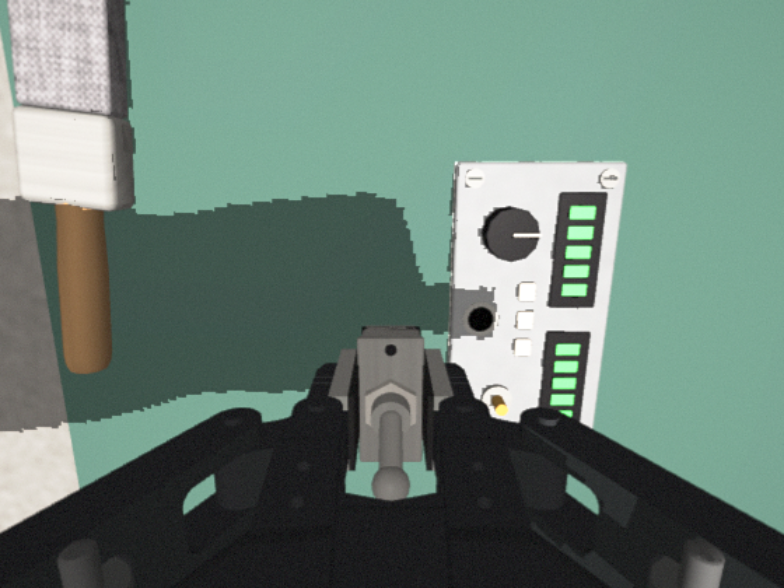

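The toggle is held square at (391,395) with its long side parallel to the radio plate's near edge, x≈451 px. The empty hole is at (481,319), which marks the edge centre. The brush is clear on the left.

Run:
```python
from c import *
f=load("w9.npy"); P=pts(f); z=P[:,:,2]
near=onz(f,[(455/1.4,175/1.4),(448/1.4,340/1.4)],.013)*1000; print("edge",near.round(1))
print("hole",(onz(f,[(481/1.4,319/1.4)],.013)*1000).round(1))
e=onz(f,[(458/1.4,163/1.4),(625/1.4,163/1.4)],.013)*1000; print("top corners",e.round(1))
w=z[255:265,262:272]; print("flange z",np.median(w),np.median(z[245:250,270:290]))
zt=np.median(z[240:252,262:272]); m=(abs(z-zt)<.0025)
m[:,:252]=0; m[:,306:]=0; blob(f,m,zt,(265,262))
P0=onz(f,[(360/1.4,338/1.4),(424/1.4,338/1.4),(359/1.4,460/1.4),(424/1.4,460/1.4)],zt)*1000; print(P0.round(1),P0.mean(0))
```

```text
edge [[507.2 232.2  13. ]
 [512.3 154.3  13. ]]
hole [[527.1 166.2  13. ]]
top corners [[508.  237.4  13. ]
 [581.6 242.7  13. ]]
flange z 0.09570587507277677 0.09591217034845098
[483.1 163.2] [22.3 42.1] 4.1 ell [483.  164.1] [20.8 52.4]
[[472.8 182.9  95.6]
 [491.7 184.3  95.6]
 [474.8 141.7  95.6]
 [495.4 143.2  95.6]] [483.67740165 163.01833308  95.62818727]
```

Emit:
move_arm:
  plan:
    - [-0.03,-0.03,0.5,0,0,0,0]
    - [0,0,0.7,0,0,0,0]
    - [0,0,0.6,0,0,0,0]
    - [0,0,0.4,0,0,0,0]
    - [0,0,0.2,0,0,0,0]
    - [0,0,0.1,0,0,0,0]
    - [0,0,0.05,0,0,0,0]
    - [0,0,0,0,0,0,0]

```text
t: 21.9
ee_pos: [0.4833, 0.1621, 0.0153]
tcp_rot: [0.0, 0.682, 0.732, 0.0]
contact_force: [0.6, 0.6, -1.1]
width: 0.223
gripper_force: 35.9
```

Emit:
move_arm:
  plan:
    - [0,0,0,0,0,0,0]
    - [0,0,0,0,0,0,0.28]
    - [0,0,0,0,0,0,0.33]
    - [0,0,0,0,0,0,0.36]
    - [0,0,-0.4,0,0,0,0.4]
    - [0,0,-0.8,0,0,0,0.4]
    - [0,0,-1,0,0,0,0.5]
    - [0,0,-1,0,0,0,0.5]

```text
t: 22.7
ee_pos: [0.4828, 0.1621, 0.0966]
tcp_rot: [0.0, 0.682, 0.732, -0.0]
contact_force: [-0.1, 0.1, -0.3]
width: 0.502
gripper_force: 0.0
```

Emit:
move_arm:
  plan:
    - [0,0,-1,0,0,0,0.5]
    - [0,0,-0.5,0,0,0,0.6]
    - [0,0,0,0,0,0,0.6]

```text
t: 23.0
ee_pos: [0.4839, 0.1623, 0.135]
tcp_rot: [0.001, 0.682, 0.732, 0.002]
contact_force: [-0.7, 0.3, -0.6]
width: 0.598
gripper_force: 0.0
```

```bash
python3 tg.py w10;  python3 - <<'E'
from c import *
f=load("w10.npy"); P=pts(f); z=P[:,:,2]
r=np.hypot(P[:,:,0]-.4827,P[:,:,1]-.1622)<.028
m=r&(z>.028)&(z<.0345); ys,xs=np.nonzero(m); print(len(xs)); blob(f,m,.032,(int(np.median(xs)),int(np.median(ys))))
E
```

```text
23.0 [0.48391674 0.1622725  0.13498491] yaw 94.04169840944617 0.5983390642633032 0.0
815
[482.5 162.2] [19.3 40.8] 4.0 ell [482.6 162.3] [19.7 53. ]
```

View pics/w10.png

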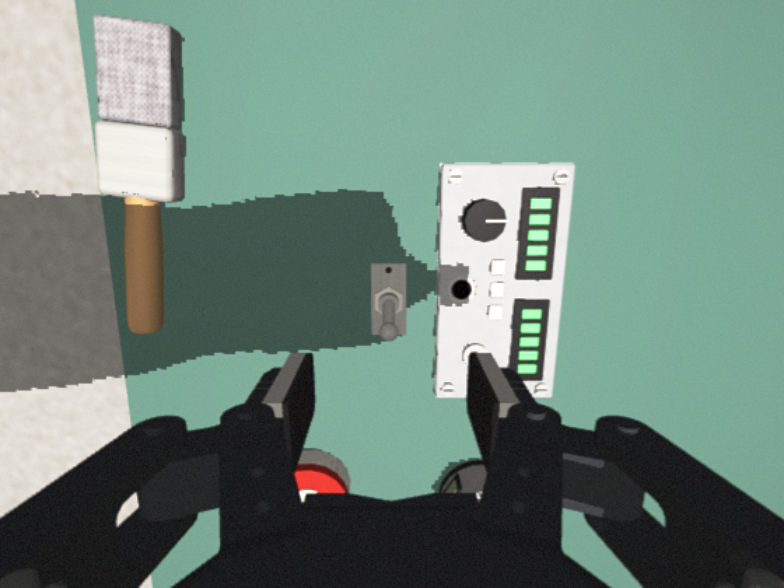

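The toggle stands at (388,300) px = (482.5, 162.2) mm, facing the empty hole, 20 mm off the plate. Now the amber cap.

Emit:
move_arm:
  plan:
    - [-0.97,-0.08,0,0,0,0,0.8]
    - [-0.97,-0.08,0,0,0,0,0.8]
    - [-0.97,-0.08,0,0,0,0,0.8]
    - [-0.97,-0.08,0,0,0,0,0.8]
    - [-0.97,-0.08,0,0,0,0,0.8]
    - [-0.97,-0.08,0,0,0,0,0.8]
    - [-0.97,-0.08,0,0,0,0,0.8]
    - [-0.97,-0.08,0,0,0,0,0.8]

```text
t: 23.85
ee_pos: [0.4799, -0.0334, 0.1316]
tcp_rot: [-0.001, 0.682, 0.732, -0.0]
contact_force: [0.9, -0.4, 0.1]
width: 0.804
gripper_force: 0.0
```

Emit:
move_arm:
  plan:
    - [-0.97,-0.08,0,0,0,0,0.8]
    - [-0.97,-0.08,0,0,0,0,0.8]
    - [-0.97,-0.08,0,0,0,0,0.8]
    - [-0.97,-0.08,0,0,0,0,0.8]
    - [-0.97,-0.08,0,0,0,0,0.8]
    - [-0.97,-0.08,0,0,0,0,0.8]
    - [-0.97,-0.08,0,0,0,0,0.8]
    - [-0.97,-0.08,0,0,0,0,0.8]

```text
t: 24.65
ee_pos: [0.4777, -0.2279, 0.1315]
tcp_rot: [-0.001, 0.682, 0.732, -0.0]
contact_force: [0.2, -0.3, -0.6]
width: 0.803
gripper_force: 0.0
```

Emit:
move_arm:
  plan:
    - [-0.97,-0.08,0,0,0,0,0.7]
    - [-0.97,-0.08,0,0,0,0,0.7]
    - [-0.97,-0.08,0,0,0,0,0.7]
    - [0,0,0,0,0,0.9,0.7]
    - [0,0,0,0,0,0.9,0.7]
    - [0,0,0,0,0,0.9,0.7]
    - [0,0,0,0,0,0.9,0.7]
    - [0,0,0,0,0,0.9,0.7]

```text
t: 25.45
ee_pos: [0.477, -0.2999, 0.1313]
tcp_rot: [-0.001, 0.876, 0.483, -0.0]
contact_force: [-0.8, -0.5, 0.4]
width: 0.707
gripper_force: 0.0
```

Emit:
move_arm:
  plan:
    - [0,0,0,0,0,0.95,0.7]
    - [0,0,0,0,0,0.95,0.7]
    - [0,0,0,0,0,0.95,0.7]
    - [0,0,0,0,0,0.95,0.7]
    - [0,0,0,0,0,0.95,0.7]
    - [0,0,0,0,0,0.95,0.7]
    - [0,0,0,0,0,0.95,0.7]
    - [0,0,0,0,0,0,0.7]

```text
t: 26.25
ee_pos: [0.4771, -0.2998, 0.1315]
tcp_rot: [-0.001, 0.999, 0.041, -0.001]
contact_force: [-0.5, -0.7, -0.0]
width: 0.699
gripper_force: 0.0
```

```bash
python3 tg.py w11;  python3 - <<'E'
from c import *
f=load("w11.npy"); P=pts(f); z=P[:,:,2]
h=cv2.cvtColor(f["color"],cv2.COLOR_RGB2HSV)
m=(h[:,:,0]>5)&(h[:,:,0]<24)&(h[:,:,1]>150)&(h[:,:,2]>60)&(np.hypot(P[:,:,0]-.481,P[:,:,1]+.302)<.04)&(z>.006)
ys,xs=np.nonzero(m); print(len(xs),xs.mean(),ys.mean()); blob(f,m,.016,(int(np.median(xs)),int(np.median(ys))))
E
```

```text
26.25 [ 0.47706145 -0.29984995  0.13150381] yaw 4.725722411146309 0.6989149984424248 0.0
1166 286.6012006861063 204.82246998284734
[ 479.5 -304.7] [32.  31.3] 49.7 ell [ 479.5 -305. ] [30.4 32.5]
```

View pics/w11.png

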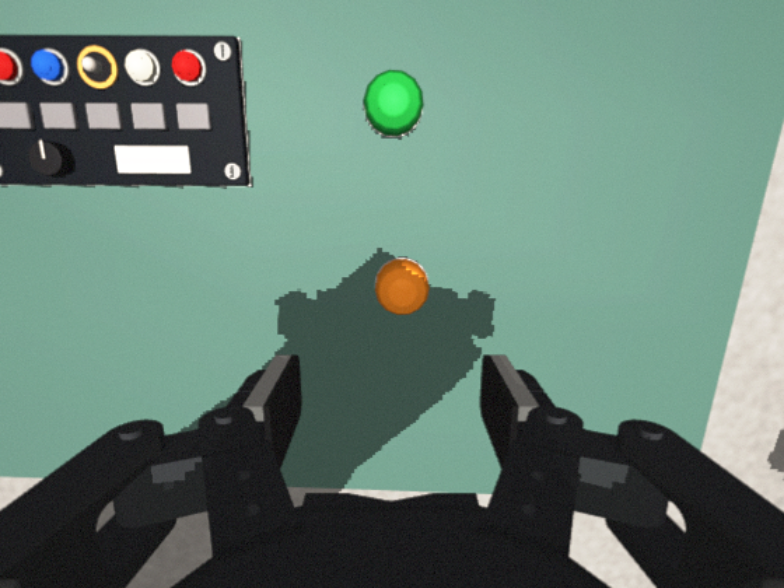

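The amber cap is at (402,286) between the fingers and the green one is well clear at (393,102). I correct 5 mm sideways, descend and grip.

Emit:
move_arm:
  plan:
    - [0.08,0.21,0.7,0,0,0,0.7]
    - [0,0,1,0,0,0,0.7]
    - [0,0,1,0,0,0,0.7]
    - [0,0,1,0,0,0,0.7]
    - [0,0,0.8,0,0,0,0.7]
    - [0,0,0.4,0,0,0,0.7]
    - [0,0,0.15,0,0,0,0.7]
    - [0,0,0,0,0,0,0.5]

```text
t: 27.1
ee_pos: [0.4799, -0.3053, 0.0063]
tcp_rot: [-0.0, 0.999, 0.043, -0.0]
contact_force: [-0.9, 0.9, 0.2]
width: 0.543
gripper_force: 0.0
```

Emit:
move_arm:
  plan:
    - [0,0,0,0,0,0,0.2]
    - [0,0,0,0,0,0,0]
    - [0,0,0,0,0,0,0]
    - [0,0,0,0,0,0,0]
    - [0,0,0,0,0,0,0]
    - [0,0,-0.7,0,0,0,0]
    - [0,0,-1,0,0,0,0]
    - [0,0,-1,0,0,0,0]
  squeeze: 30

```text
t: 27.9
ee_pos: [0.4797, -0.3051, 0.0746]
tcp_rot: [-0.0, 0.999, 0.042, -0.0]
contact_force: [-0.9, -0.9, -1.0]
width: 0.353
gripper_force: 29.9
```

```bash
python3 tg.py w12;  python3 - <<'E'
from c import *
f=load("w12.npy"); P=pts(f); z=P[:,:,2]
h=cv2.cvtColor(f["color"],cv2.COLOR_RGB2HSV)
m=(h[:,:,0]>5)&(h[:,:,0]<24)&(h[:,:,1]>150)&(h[:,:,2]>60)&(z>.03)
ys,xs=np.nonzero(m); s=(int(np.median(xs)),int(np.median(ys))); zt=np.percentile(z[m],98); print(len(xs),s,"top",zt); blob(f,m,zt-.013,s)
# lamp plate again
c=(z>.009)&(z<.05)&(P[:,:,1]>-.235)&(P[:,:,0]>.45); ys,xs=np.nonzero(c); q=P[c]; print("lamp part x",q[:,0].min(),q[:,0].max(),"y",q[:,1].min(),q[:,1].max())
E
```

```text
27.9 [ 0.47972581 -0.30511148  0.07459156] yaw 4.845870358945218 0.3526162240170967 29.87938966602087
4098 (279, 275) top 0.09583716159834155
[ 479.1 -304.2] [36.2 31.1] 4.9 ell [ 479.  -304.1] [31.2 36.6]
lamp part x 0.5237646541245194 0.6051274838145732 y -0.21333302621961864 -0.1268584248690853
```

Emit:
move_arm:
  plan:
    - [0.97,-0.92,0,0,0,0,0]
    - [0.97,-0.92,0,0,0,0,0]
    - [0.97,-0.92,0,0,0,0,0]
    - [0.97,-0.92,0,0,0,0,0]
    - [0.97,-0.92,0,0,0,0,0]
    - [0.97,-0.92,0,0,0,0,0]
    - [1,-0.92,0,0,0,0,0]
    - [0,0,0,0,0,0,0]

```text
t: 28.75
ee_pos: [0.6384, -0.1275, 0.0736]
tcp_rot: [-0.0, 0.999, 0.044, 0.001]
contact_force: [-0.4, 0.8, -0.5]
width: 0.358
gripper_force: 29.9
```

```bash
python3 tg.py w13;  python3 - <<'E'
from c import *
f=load("w13.npy"); P=pts(f); z=P[:,:,2]
h=cv2.cvtColor(f["color"],cv2.COLOR_RGB2HSV)
m=(h[:,:,0]>5)&(h[:,:,0]<24)&(h[:,:,1]>150)&(h[:,:,2]>60)&(z>.03)
ys,xs=np.nonzero(m); s=(int(np.median(xs)),int(np.median(ys))); zt=np.percentile(z[m],98); print(len(xs),s,"top",zt)
# dome apex: region near top
a=m&(z>zt-.004); q=P[a]; print("dome",(q.max(0)+q.min(0))/2); blob(f,m,zt-.013,s)
E
```

```text
28.75 [ 0.63836765 -0.12751827  0.07359218] yaw 5.049036334801066 0.3578408833223885 29.887542156502604
4094 (279, 275) top 0.09471089354645129
dome [ 0.66399227 -0.12654343  0.15315889]
[ 637.4 -126.6] [36.7 31.1] 5.1 ell [ 637.6 -126.5] [31.2 36.6]
```

View pics/w13.png

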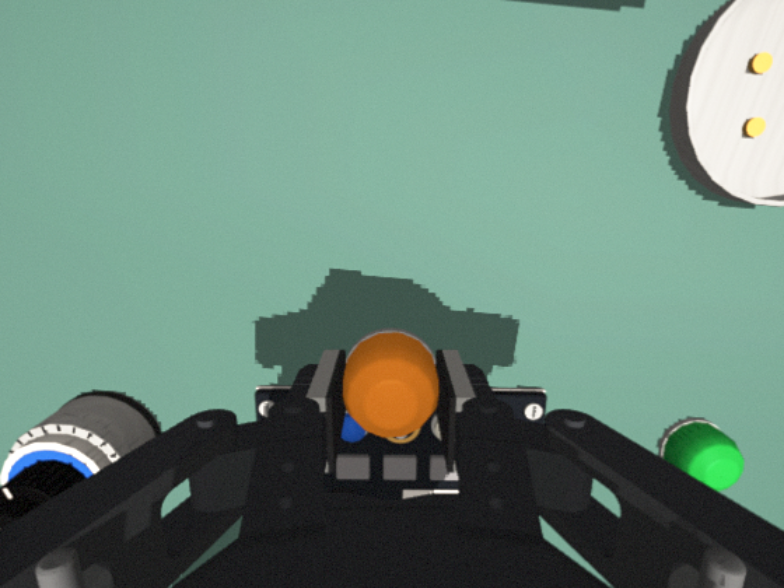

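The amber cap is held level at (391,385). The lamp plate's far edge runs behind it from (256,388) to (545,388), and the tester, green cap and dish are clear.

Run:
```python
from c import *
f=load("w13.npy"); e=onz(f,[(256/1.4,388/1.4),(545/1.4,390/1.4)],.013)*1000; m=e.mean(0); d=e[0]-e[1]; d/=np.linalg.norm(d[:2])
n=np.array([d[1],-d[0]]); print(e.round(1),m.round(1),"target cap",(m[:2]+36*n).round(1), np.linalg.norm((e[0]-e[1])[:2]))
```

```text
[[ 597.2  -63.9   13. ]
 [ 608.8 -205.5   13. ]] [ 603.  -134.7   13. ] target cap [ 638.9 -131.8] 142.12141052851356
```

Emit:
move_arm:
  plan:
    - [-0.06,0.13,0.5,0,0,0,0]
    - [0,0,0.8,0,0,0,0]
    - [0,0,0.7,0,0,0,0]
    - [0,0,0.35,0,0,0,0]
    - [0,0,0.2,0,0,0,0]
    - [0,0,0.08,0,0,0,0]
    - [0,0,0.05,0,0,0,0]
    - [0,0,0,0,0,0,0]

```text
t: 29.6
ee_pos: [0.6353, -0.1341, 0.0075]
tcp_rot: [0.0, 0.999, 0.042, 0.001]
contact_force: [-0.4, 0.8, -0.5]
width: 0.354
gripper_force: 29.9
```

Emit:
move_arm:
  plan:
    - [0,0,0,0,0,0,0]
    - [0,0,0,0,0,0,0.42]
    - [0,0,0,0,0,0,0.5]
    - [0,0,0,0,0,0,0.6]
    - [0,0,-0.4,0,0,0,0.6]
    - [0,0,-0.9,0,0,0,0.6]
    - [0,0,-1,0,0,0,0.6]
    - [0,0,-1,0,0,0,0.6]

```text
t: 30.4
ee_pos: [0.635, -0.1338, 0.0909]
tcp_rot: [0.0, 0.999, 0.042, 0.0]
contact_force: [0.6, 0.9, 0.2]
width: 0.599
gripper_force: 0.0
```

Emit:
move_arm:
  plan:
    - [-0.5,0,-1,0,0,0,0.6]
    - [-1,0,-1,0,0,0,0.8]
    - [-1,0,-1,0,0,0,1]
    - [-1,0,-1,0,0,0,1]
    - [-1,0,-1,0,0,0,1]
    - [0,0,0,0,0,0,1]
    - [0,0,0,0,0,0,1]

```text
t: 31.1
ee_pos: [0.523, -0.1435, 0.2156]
tcp_rot: [0.001, 0.999, 0.042, 0.001]
contact_force: [0.9, -0.0, -0.9]
width: 1.001
gripper_force: 0.0
```

```bash
python3 tg.py w14;  python3 - <<'E'
from c import *
f=load("w14.npy"); P=pts(f); z=P[:,:,2]
h=cv2.cvtColor(f["color"],cv2.COLOR_RGB2HSV)
m=(h[:,:,0]>5)&(h[:,:,0]<24)&(h[:,:,1]>150)&(h[:,:,2]>60)&(np.hypot(P[:,:,0]-.637,P[:,:,1]+.131)<.03)&(z>.006)
ys,xs=np.nonzero(m); print(len(xs),np.percentile(z[m],99)); blob(f,m,.012,(int(np.median(xs)),int(np.median(ys))))
from p import plate
q=np.linalg.norm(P[:,:,:2]-np.array([.562,-.110]),axis=2); v,u=np.unravel_index(q.argmin(),q.shape); print(u,v,z[v,u]); plate(f,seeds={"lamp":(u,v)})
E
```

```text
31.1 [ 0.52299856 -0.1434623   0.21558409] yaw 4.807430014497731 1.0010293680139328 0.0
604 0.027942311434525625
[ 634.3 -132.6] [30.9 31.6] 69.6 ell [ 634.3 -132.8] [29.9 31.8]
251 150 0.01564512971402332
lamp [ 562.7 -137.3] [ 74.7 145.3] 4.82
```

View pics/w14.png

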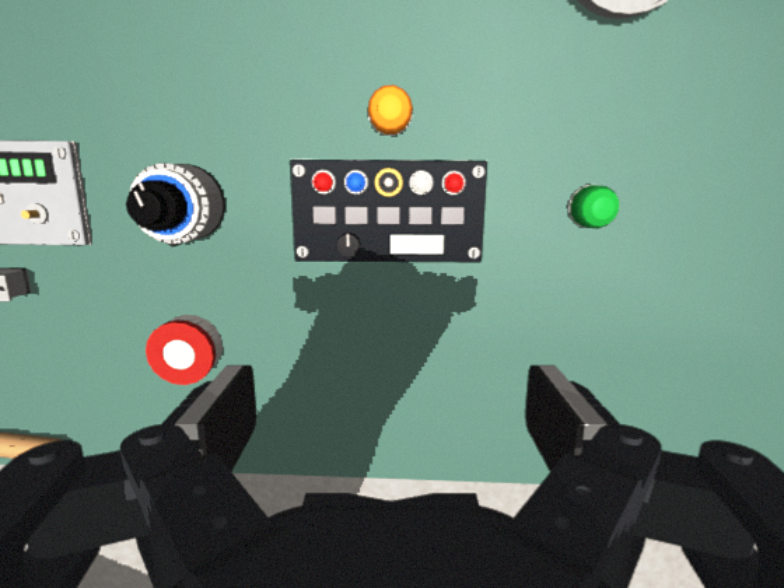

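The final picture shows the amber cap at (390,108) standing behind the lamp plate's middle lamp at an 18–20 mm gap. The knob is upright on the tester at (160,205), and the green cap and tin are where they were. I'm handing in.

```bash
python3 -c "
from station import *
print(close_job())"
```

```text
the job is handed in; nothing more can be done
None
```

The job is handed in at about 31 s: the tester is midway between the plates with the knob upright on its turntable, the toggle is 20 mm in front of the radio plate, and the amber cap is about 18 mm behind the lamp plate, by my wrist-camera measurements.

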